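# Sort puller screws on the thread pitch gauge

## Robot

A 6-joint arm with a two-finger parallel gripper is mounted at the origin on the work surface. World frame = base frame: x ahead of the robot, y to its left, z up, the work surface at z = 0. Lengths are in m, angles in rad, forces in N, time in s.
With the tool pointing down it reaches from about 0.375 to 0.75 m from the base axis. Payload 9 kg.
Tool frame: the origin (TCP) lies at the very end of the fingers, on their centre line; the grasp point (between the pads) lies 19 mm behind it; z points along the fingers, y is the direction in which the jaws open and shut (so a half turn about z gives the same grasp; the last joint's range is limited). The gripper opens to 85 mm and grips with 20 to 120 N. Pads are 22 mm wide; open, the fingers measure 114 mm over their backs; the gripper's body (76 mm by 85 mm) begins 54 mm behind the grasp point. The pads swing forward as they close: fully open they stand 13 mm farther back than shut.
Start: joints at [-1.505, 0.104, 0.097, 1.564, 0, 1.353], TCP at [0.168, -0.576, 0.231] pointing down, gripper open.
Joint ranges: [-2.99, 2.99], [-0.84, 1.86], [-1.1, 1.16], [-1.84, 2.11], [-1.51, 1.56], [-3.14, 3.14]. Speed limits (rad/s): [2.22, 2.22, 2.57, 3.14, 3.14, 3.14].

## Interface

Orientations are given as a unit quaternion [w, x, y, z].
In Python, from rig import read_state, grab_frame, camera_model, sign_off gives the robot as it stands.
- The arm moves only by the tool play_rows, never from a script. Its argument "deltas" is a list of rows, each an object with "claw": the opening, from 0 (shut) to 1 (fully open); "travel": the shift along the tool's x, y, z in mm, a list of three; "rotation": the turn, a rotation vector about the tool's x, y, z in degrees, a list of three. A call has 1 to 10 rows; each row is the pose to reach, as a shift and turn from the pose measured when the call began, along the tool's axes at that moment; what a row does not reach only later rows make up. A row lasts 1/8 s, in which the tool goes at most 62.5 mm and 10.7 degrees, less where a joint would pass 70% of its speed; a pose out of reach is approached as far as the arm can. A call with a gripper value outside its range is refused whole. The fingers move at their own pace and stop on an object; "newtons" is the grip in N (left out, the last holds). Time passes only in rows, so rows that repeat a pose let the fingers close. It gives the time, the measured TCP pose, the force and the opening at its end, in the units of the state.
- read_state(): the state, without advancing time (a new reading comes with each control period).
- grab_frame(name): name is "scene" or "top" or "wrist"; returns the picture (400x640x3 uint8, red, green, blue); there is no depth.
- camera_model(name): a dict with "K" (3x3 intrinsics, pixels), "extrinsics" (4x4, takes a point from camera to world coordinates); the wrist camera has in their place "T_tool_cam" (4x4, takes a point from camera to tool coordinates, whose origin is the TCP and whose axes are the flange's). Camera axes: x right, y down, z forward; pixel columns grow to the right and rows downward; lengths in m; the calibration is good to about 2 mm. A picture is of the moment at which its call begins: read the wrist's pose just before it. camera_model takes no time and is no camera call.
- sign_off(): hands the job in, once; it reports no verdict.
The state is a dict: "clock": time; "joints": joint angles; "qd": joint speeds; "effort": joint torques, N m; "tcp_pos": TCP position; "orientation": TCP orientation; "ft_force": force on the tool from outside, world axes, zero at the start; "wrist_torque": the same for the moment, N m; "gripper_width": opening from 0.0 (shut) to 1.0 (fully open).
Only numpy, scipy, OpenCV 4.12 (cv2) and the standard library are available. Lean on these libraries where they do the work, as an engineer would, in place of code of your own. Each camera call takes 0.05 s, during which the arm holds its last target. There are 200 camera calls.

## Task

Sort the three loose puller screws by thread pitch: lay each one in the row of the notched gauge whose teeth match its thread, with the threaded end on the teeth and the hexagon sticking out past the plain rest, and make sure the teeth drop fully home between the crests. Lower them gently, leave all three there, and do not disturb the bottle, can, spanner and hammer.

Things in the scene. Friction and masses are not known exactly. Their poses are not given: they have to be found in the camera images.
- screw_fine: Loose steel puller screw, pitch 8 mm (8 crests, plain rings), 156 mm long, 0.3-0.6 kg. Origin on its axis at mid-length, x toward the threaded end. Along x: dark hexagon, 26 mm across flats, -78 to -54; smooth shank, 22 mm diameter, -54 to 10 (grip at -14, near the centre of mass); thread 10 to 78, crests 26, roots 19 mm diameter. Starts level on the rack, a flat of the hexagon down.
- tip_fine (a point): Centre of the threaded end face of screw_fine, 78 mm along its x. If the screw rides on the tips of the teeth this end is some 7 mm too high; fully home it is level with the seat point. A screw's roll about its axis does not matter.
- seat_fine (a point): Where the origin of screw_fine lies when fully home in the 8 mm row: 44 mm above the table, x along the row (hexagon end at -x), z up. Along x: plain V rest for the shank -46 to -38; toothed V 12 to 76; between them only the plate, 34 mm below, so fingers have room. The teeth centre a screw within about 1.5 mm along x; one whole notch off also meshes.
- gauge_fine: Gauge row for 8 mm pitch: blue 90 degree V trough, open above, 7 rounded aluminium teeth on each wall, 8 mm apart, going 3.5 mm deep into the thread. Fixed on the plate; origin 34 mm below seat_fine, same axes. Walls reach 18 mm to each side, no higher than the axis of a seated screw. Wrong pitch or half a pitch off: the thread stays about 5 mm too high.
- screw_medium: Loose steel puller screw, pitch 11 mm (6 crests, plain rings), 156 mm long, 0.3-0.6 kg. Origin on its axis at mid-length, x toward the threaded end. Along x: dark hexagon, 26 mm across flats, -78 to -54; smooth shank, 22 mm diameter, -54 to 10 (grip at -14, near the centre of mass); thread 10 to 78, crests 26, roots 19 mm diameter. Starts level on the rack, a flat of the hexagon down.
- tip_medium (a point): Centre of the threaded end face of screw_medium, 78 mm along its x. If the screw rides on the tips of the teeth this end is some 7 mm too high; fully home it is level with the seat point. A screw's roll about its axis does not matter.
- seat_medium (a point): Where the origin of screw_medium lies when fully home in the 11 mm row: 44 mm above the table, x along the row (hexagon end at -x), z up. Along x: plain V rest for the shank -46 to -38; toothed V 12 to 76; between them only the plate, 34 mm below, so fingers have room. The teeth centre a screw within about 1.5 mm along x; one whole notch off also meshes.
- gauge_medium: Gauge row for 11 mm pitch: blue 90 degree V trough, open above, 5 rounded aluminium teeth on each wall, 11 mm apart, going 3.5 mm deep into the thread. Fixed on the plate; origin 34 mm below seat_medium, same axes. Walls reach 18 mm to each side, no higher than the axis of a seated screw. Wrong pitch or half a pitch off: the thread stays about 5 mm too high.
- screw_coarse: Loose steel puller screw, pitch 14 mm (5 crests, plain rings), 156 mm long, 0.3-0.6 kg. Origin on its axis at mid-length, x toward the threaded end. Along x: dark hexagon, 26 mm across flats, -78 to -54; smooth shank, 22 mm diameter, -54 to 10 (grip at -14, near the centre of mass); thread 10 to 78, crests 26, roots 19 mm diameter. Starts level on the rack, a flat of the hexagon down.
- tip_coarse (a point): Centre of the threaded end face of screw_coarse, 78 mm along its x. If the screw rides on the tips of the teeth this end is some 7 mm too high; fully home it is level with the seat point. A screw's roll about its axis does not matter.
- seat_coarse (a point): Where the origin of screw_coarse lies when fully home in the 14 mm row: 44 mm above the table, x along the row (hexagon end at -x), z up. Along x: plain V rest for the shank -46 to -38; toothed V 12 to 76; between them only the plate, 34 mm below, so fingers have room. The teeth centre a screw within about 1.5 mm along x; one whole notch off also meshes.
- gauge_coarse: Gauge row for 14 mm pitch: blue 90 degree V trough, open above, 4 rounded aluminium teeth on each wall, 14 mm apart, going 3.5 mm deep into the thread. Fixed on the plate; origin 34 mm below seat_coarse, same axes. Walls reach 18 mm to each side, no higher than the axis of a seated screw. Wrong pitch or half a pitch off: the thread stays about 5 mm too high.
- rack: Fixed rack the screws start on: two wooden battens, each 40 x 250 mm, tops 15 mm above the table, along the rack's y at x = +-65 mm, with an open gap of 90 mm between them (floor 3 mm above the table). Origin at table height in its centre. Screws start across the battens about 80 mm apart, some turned end for end, in any order.
- plate: Fixed steel base plate of the gauge, 168 x 222 x 10 mm, origin at table height; its centre is at x = +12 mm. The three rows run along its x, at y = -72, 0 and 72 mm, in any order.
- coolant: Bystander: standing blue bottle, 60 mm diameter, 200 mm high, origin under its centre.
- oil: Bystander: standing yellow can, 60 mm diameter, 150 mm high, origin under its centre.
- spanner: Bystander: steel spanner lying on the table, 180 mm long along its x, beyond the gauge; origin under it, near its middle.
- hammer: Bystander: hammer lying on the table, 240 mm long along its x, beyond the rack; origin under it, near its middle.
Not all that is in view belongs to the job. What is shaped like the screw_coarse but purple is not meant. Leave any blue look-alike of the screw_medium alone.

How it is judged:
By the outcome, as a careful person would: the job done as asked, in the order asked, and still so for the second after the job is handed in, with the robot touching nothing.
It also fails if it takes over 72 s, if anything falls off the work surface, if the arm or the gripper's body presses on something with over 40 N, if the wrist force passes 120 N, or if a joint passes its speed limit or range.

## Working session

There is one attempt and no reset: what is moved stays moved. The work goes in short steps, Python scripts to look and compute and a tool call to move; the robot and the scene stay as the last step left them, time stands still between calls to the robot, and variables do not carry over. Pictures are saved under pics/ and viewed, about 8 in all and at most 12, crops included, and the job is handed in when it is done.

Besides the shell and the picture viewer there is one more tool, called after "Call:" in YAML: its name, and indented under it one key for each argument. play_rows: Moves the arm, as the interface text tells. Its arguments: {"type":"object","properties":{"deltas":{"type":"array"},"newtons":{"type":"number"}},"required":["deltas"]}

```bash
mkdir -p pics; python3 - <<'E'
from rig import *
import cv2,numpy as np
for n in("scene","top"):
    cv2.imwrite(f"pics/{n}0.png",grab_frame(n)[:,:,::-1]); m=camera_model(n); print(n,np.round(m["K"],1).tolist(),np.round(m["extrinsics"],4).tolist())
print(np.round(camera_model("wrist")["T_tool_cam"],4).tolist(),camera_model("wrist")["K"]); print(read_state())
E
```

```text
scene [[440.1, 0.0, 315.3], [0.0, 440.1, 200.7], [0.0, 0.0, 1.0]] [[0.4708, 0.7568, -0.4535, 1.0775], [0.8822, -0.4071, 0.2366, -0.309], [-0.0055, -0.5115, -0.8593, 1.0852], [0.0, 0.0, 0.0, 1.0]]
top [[470.2, 0.0, 313.8], [0.0, 470.2, 199.0], [0.0, 0.0, 1.0]] [[-0.0152, -0.9963, 0.0844, 0.4178], [-0.9999, 0.015, -0.0024, -0.0043], [0.0011, -0.0844, -0.9964, 1.5955], [0.0, 0.0, 0.0, 1.0]]
[[0.0003, -0.9657, -0.2596, 0.0656], [1.0, 0.0003, -0.0001, -0.0011], [0.0001, -0.2596, 0.9657, -0.1416], [0.0, 0.0, 0.0, 1.0]] [[321.18277841   0.         316.92634704]
 [  0.         321.18277841 193.47137715]
 [  0.           0.           1.        ]]
{'clock': 0.1, 'joints': array([-1.50468812e+00,  1.04618745e-01,  9.65366550e-02,  1.56387140e+00,
        3.61753045e-06,  1.35309562e+00]), 'qd': array([ 0.00063702, -0.00023463,  0.00214684,  0.00131289, -0.00105519,
       -0.000194  ]), 'effort': array([ 5.82749897e-03, -5.58208501e+01,  5.04719460e+01,  1.31615062e-02,
       -4.83546482e-04,  3.25131580e-06]), 'tcp_pos': array([ 0.16799883, -0.57569979,  0.23060656]), 'orientation': array([-5.76782364e-04,  9.89948281e-01,  1.41428659e-01,  4.56158266e-05]), 'ft_force': array([-0.31729974, -0.44812345, -0.3194949 ]), 'wrist_torque': array([ 0.00151373, -0.06188347,  0.00731991]), 'gripper_width': 0.9938364347732708}
```

View pics/top0.png

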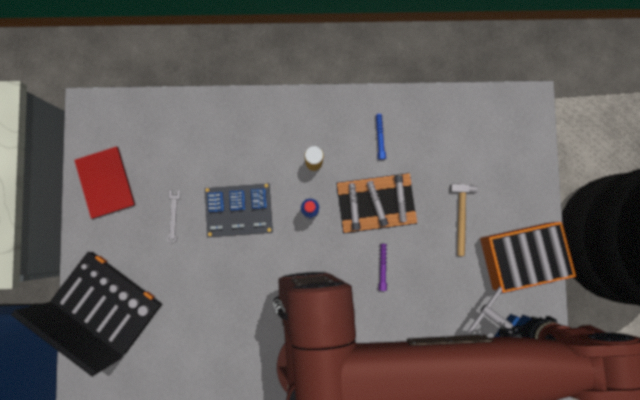

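View pics/scene0.png

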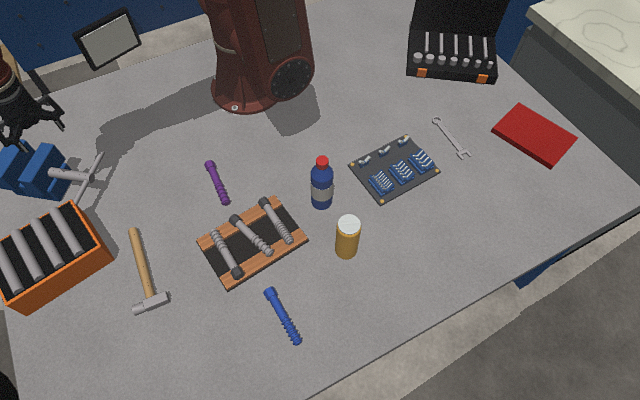

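Top view: rack around (377,203) with three steel screws at (353,207), (377,205), (402,200); gauge at (238,210). Look-alikes: blue (380,137), purple (383,267), both excluded by colour. Also rods in the orange box (530,258), not screws.

```bash
cat > h.py <<'E'
from rig import *
import cv2,numpy as np
from scipy.spatial.transform import Rotation as R
def rot(q): return R.from_quat([q[1],q[2],q[3],q[0]]).as_matrix()
def cam(n,s=None):
    m=camera_model(n)
    if n!="wrist": return np.array(m["K"]),np.array(m["extrinsics"])
    T=np.eye(4);T[:3,:3]=rot(s["orientation"]);T[:3,3]=s["tcp_pos"]
    return np.array(m["K"]),T@np.array(m["T_tool_cam"])
def px2w(n,uv,z,s=None):
    K,E=cam(n,s); d=E[:3,:3]@np.linalg.solve(K,[uv[0],uv[1],1.]); return E[:3,3]+d*(z-E[2,3])/d[2]
def w2px(n,p,s=None):
    K,E=cam(n,s); c=E[:3,:3].T@(np.asarray(p)-E[:3,3]); c=K@c; return c[:2]/c[2]
def totool(p,s): return rot(s["orientation"]).T@(np.asarray(p)-s["tcp_pos"])*1000
E
python3 - <<'E'
from h import *
for l,uv,z in [("plateTL",(205,187),.01),("TR",(270,183),.01),("BL",(207,237),.01),("BR",(272,233),.01),("rTL",(337,182),.015),("rTR",(411,174),.015),("rBL",(343,233),.015),("rBR",(417,224),.015),("bottle",(310,208),.2),("can",(314,156),.15),("s1a",(352,185),.028),("s1b",(354,230),.028),("s2a",(369,184),.028),("s2b",(384,226),.028),("s3a",(400,176),.028),("s3b",(404,221),.028),("hammer",(461,220),.01)]:
    print(l,px2w("top",uv,z).round(3))
t=cv2.imread("pics/top0.png"); c=cv2.imread("pics/scene0.png")
a=cv2.resize(t[165:245,325:425],None,fx=4,fy=4,interpolation=2);b=cv2.resize(t[165:245,195:295],None,fx=4,fy=4,interpolation=2)
d=cv2.resize(c[190:290,190:315],None,fx=3.2,fy=2.8,interpolation=2);e=cv2.resize(c[125:225,340:465],None,fx=3.2,fy=2.8,interpolation=2)
cv2.imwrite("pics/crop1.png",np.vstack([np.hstack([b,a]),np.hstack([e,d])]))
E
```

```text
plateTL [0.598 0.36  0.01 ]
TR [0.609 0.14  0.01 ]
BL [0.429 0.353 0.01 ]
BR [0.439 0.134 0.01 ]
rTL [ 0.608 -0.087  0.015]
rTR [ 0.632 -0.339  0.015]
rBL [ 0.436 -0.104  0.015]
rBR [ 0.462 -0.353  0.015]
bottle [0.509 0.004 0.2  ]
can [ 0.674 -0.01   0.15 ]
s1a [ 0.596 -0.137  0.028]
s1b [ 0.445 -0.14   0.028]
s2a [ 0.598 -0.194  0.028]
s2b [ 0.457 -0.24   0.028]
s3a [ 0.624 -0.299  0.028]
s3b [ 0.472 -0.307  0.028]
hammer [ 0.474 -0.503  0.01 ]
```

View pics/crop1.png

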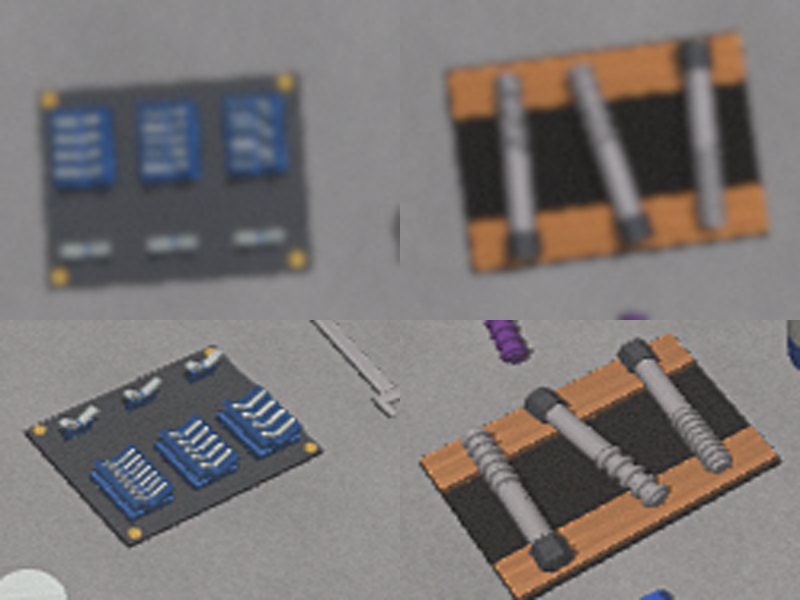

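```bash
python3 - <<'E'
from h import *
s=read_state(); print(totool([.50,-.22,.20],s).round(1), R.from_matrix(rot(s["orientation"])).as_matrix()[:,0])
E
```

```text
[ 418.3 -248.5   31. ] [9.59995865e-01 2.80014063e-01 2.53461731e-04]
```

Call:
play_rows:
  deltas:
    - {"claw":1,"travel":[50,-30,4],"rotation":[0,0,4]}
    - {"claw":1,"travel":[100,-60,8],"rotation":[0,0,8]}
    - {"claw":1,"travel":[150,-90,12],"rotation":[0,0,12]}
    - {"claw":1,"travel":[200,-120,16],"rotation":[0,0,16]}
    - {"claw":1,"travel":[250,-150,20],"rotation":[0,0,16]}
    - {"claw":1,"travel":[300,-180,24],"rotation":[0,0,16]}
    - {"claw":1,"travel":[350,-210,28],"rotation":[0,0,16]}
    - {"claw":1,"travel":[400,-240,31],"rotation":[0,0,16]}
    - {"claw":1,"travel":[418,-249,31],"rotation":[0,0,16]}
    - {"claw":1,"travel":[418,-249,31],"rotation":[0,0,16]}

```text
clock: 1.35
tcp_pos: [0.5001, -0.2183, 0.1995]
orientation: [-0.001, 1.0, 0.004, -0.0]
ft_force: [-0.7, -0.5, -0.5]
gripper_width: 0.999
```

```bash
python3 - <<'E'
from h import *
import pickle
s=read_state(); f=grab_frame("wrist")[:,:,::-1]; cv2.imwrite("pics/w1.png",f); pickle.dump(s,open("w1.pkl","wb")); print(s["tcp_pos"],s["joints"],rot(s["orientation"])[:,0])
cv2.imwrite("pics/w1v.png",cv2.resize(f[30:330,120:520],None,fx=2,fy=2,interpolation=2))
E
```

```text
[ 0.5000757  -0.2182936   0.19950816] [-6.51913117e-01 -6.41183381e-02 -1.30651400e-01  1.50593313e+00
  9.00546177e-04  2.48249636e+00] [ 9.99973906e-01  7.18302844e-03 -7.68610211e-04]
```

View pics/w1v.png

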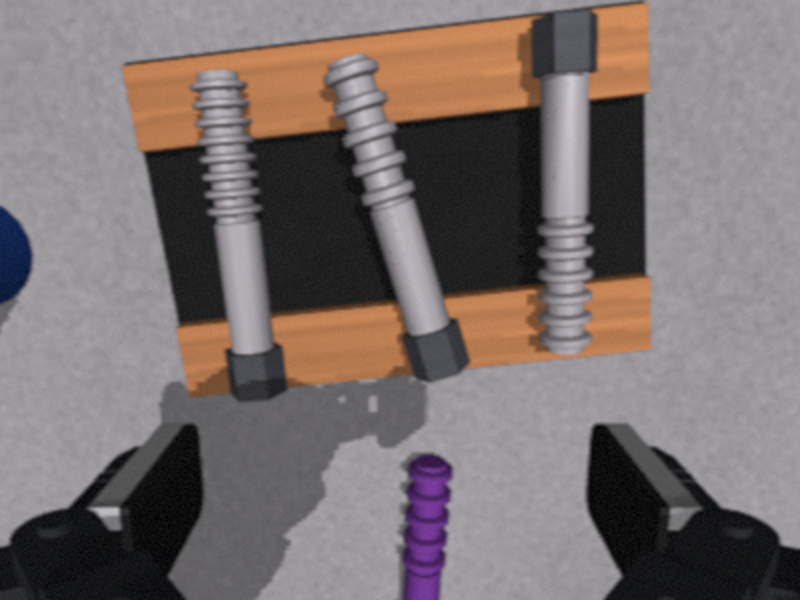

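```bash
python3 - <<'E'
from h import *
import pickle
s=pickle.load(open("w1.pkl","rb"))
for n,h,t,L in [("fine",(252,347),(238,222),0),("coarse",(430,330),(395,205),0),("med",(566,74),(566,219),0)]:
    H,T=[px2w("wrist",(p[0]/2+120,p[1]/2+30),.032,s) for p in (h,t)]
    u=(T-H)[:2]; l=np.hypot(*u)
    print(n,H.round(4),T.round(4),"len",l.round(4),"dir",np.degrees(np.arctan2(u[1],u[0])).round(1),"grip",(H+(T-H)*.625).round(4), totool((H+(T-H)*.625)*[1,1,0]+[0,0,.009],read_state()).round(1))
E
```

```text
fine [ 0.4711 -0.1458  0.032 ] [ 0.5334 -0.1422  0.032 ] len 0.0624 dir 3.3 grip [ 0.51   -0.1436  0.032 ] [ 11.2 -75.3 190.7]
coarse [ 0.4807 -0.2351  0.032 ] [ 0.542  -0.2171  0.032 ] len 0.0639 dir 16.3 grip [ 0.519  -0.2239  0.032 ] [ 19.6   5.1 190.6]
med [ 0.6007 -0.2937  0.032 ] [ 0.536  -0.2987  0.032 ] len 0.0649 dir -175.6 grip [ 0.5603 -0.2968  0.032 ] [ 60.5  78.3 190.4]
```

Call:
play_rows:
  deltas:
    - {"claw":1,"travel":[30,40,20],"rotation":[0,0,-4]}
    - {"claw":1,"travel":[60,78,60],"rotation":[0,0,-4]}
    - {"claw":1,"travel":[60,78,100],"rotation":[0,0,-4]}
    - {"claw":1,"travel":[60,78,140],"rotation":[0,0,-4]}
    - {"claw":1,"travel":[60,78,165],"rotation":[0,0,-4]}
    - {"claw":1,"travel":[60,78,180],"rotation":[0,0,-4]}
    - {"claw":1,"travel":[60,78,189],"rotation":[0,0,-4]}
    - {"claw":1,"travel":[60,78,189],"rotation":[0,0,-4]}
    - {"claw":0.1,"travel":[60,78,189],"rotation":[0,0,-4]}
    - {"claw":0,"travel":[60,78,189],"rotation":[0,0,-4]}
  newtons: 50

```text
clock: 2.65
tcp_pos: [0.5603, -0.297, 0.0114]
orientation: [-0.0, 0.999, 0.038, 0.0]
ft_force: [0.1, -0.8, -0.7]
gripper_width: 0.608
```

Call:
play_rows:
  deltas:
    - {"claw":0,"travel":[0,0,0],"rotation":[0,0,0]}
    - {"claw":0,"travel":[0,0,0],"rotation":[0,0,0]}
    - {"claw":0,"travel":[0,0,0],"rotation":[0,0,0]}
    - {"claw":0,"travel":[0,0,-5],"rotation":[0,0,0]}
    - {"claw":0,"travel":[0,0,-20],"rotation":[0,0,0]}
    - {"claw":0,"travel":[0,0,-60],"rotation":[0,0,0]}
    - {"claw":0,"travel":[0,0,-60],"rotation":[0,0,0]}

```text
clock: 3.52
tcp_pos: [0.5623, -0.2986, 0.0758]
orientation: [0.002, 0.999, 0.038, 0.003]
ft_force: [-0.5, -0.6, -2.9]
gripper_width: 0.239
```

```bash
python3 - <<'E'
from h import *
s=read_state(); f=grab_frame("wrist")[:,:,::-1]; cv2.imwrite("pics/g1.png",f)
print(s["tcp_pos"],s["wrist_torque"],s["joints"],rot(s["orientation"]).round(4).tolist())
cv2.imwrite("pics/g1v.png",cv2.resize(f[100:300,217:417],None,fx=3,fy=3,interpolation=2))
# predicted pixels: axis at tool z -19, top z -32
T=np.array(camera_model("wrist")["T_tool_cam"]);K=np.array(camera_model("wrist")["K"])
for x in (64,40):
  for z in(-19,-32):
    c=np.linalg.inv(T)@[x/1000,0,z/1000,1]; p=K@c[:3];print(x,z,p[:2]/p[2])
E
```

```text
[ 0.56229699 -0.29863905  0.07577864] [-0.07555325 -0.08682015  0.00844556] [-6.93482481e-01  2.35155363e-01 -4.10620257e-02  1.28833400e+00
  5.61262159e-04  2.37228526e+00] [[0.9971, 0.0757, 0.0052], [0.0758, -0.9971, -0.0036], [0.0049, 0.0039, -1.0]]
64 -19 [319.90152336 110.92029287]
64 -32 [320.24653989 111.37046487]
40 -19 [319.73676187 174.58304043]
40 -32 [320.04426557 182.11535302]
```

View pics/g1v.png

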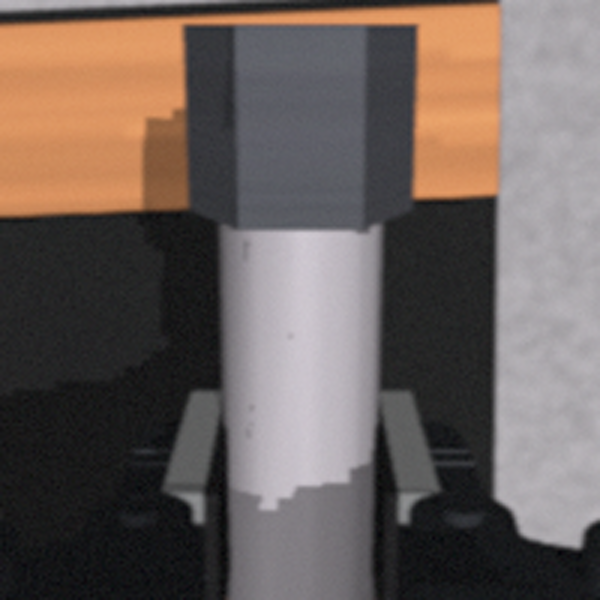

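The screw is held, aligned. Its hex end is at tool x≈65 mm, so its origin is at about tool x −12.7 mm. Next I lift over the bottle and swing to the gauge.

Call:
play_rows:
  deltas:
    - {"claw":0,"travel":[0,0,-45],"rotation":[0,0,-9]}
    - {"claw":0,"travel":[0,0,-95],"rotation":[0,0,-18]}
    - {"claw":0,"travel":[0,-10,-145],"rotation":[0,0,-27]}
    - {"claw":0,"travel":[5,-30,-190],"rotation":[0,0,-36]}
    - {"claw":0,"travel":[10,-70,-205],"rotation":[0,0,-45]}
    - {"claw":0,"travel":[15,-120,-205],"rotation":[0,0,-54]}
    - {"claw":0,"travel":[20,-170,-205],"rotation":[0,0,-63]}
    - {"claw":0,"travel":[25,-220,-205],"rotation":[0,0,-72]}
    - {"claw":0,"travel":[30,-270,-205],"rotation":[0,0,-81]}
    - {"claw":0,"travel":[35,-320,-205],"rotation":[0,0,-90]}

```text
clock: 4.82
tcp_pos: [0.5708, 0.0259, 0.2765]
orientation: [0.001, 0.678, 0.735, -0.0]
ft_force: [0.1, -0.1, -2.8]
gripper_width: 0.24
```

```bash
python3 - <<'E'
from h import *
s=read_state(); r=rot(s["orientation"]); print(s["tcp_pos"],s["joints"].round(3),r.round(3).tolist(), totool([.585,.283,.28],s).round(1), np.degrees(np.arctan2(r[1,0],r[0,0])))
E
```

```text
[0.57083522 0.02591479 0.27646265] [-1.830e-01  3.100e-02  1.030e-01  1.642e+00 -1.000e-03  1.307e+00] [[-0.081, 0.997, 0.001], [0.997, 0.081, -0.001], [-0.001, 0.001, -1.0]] [255.1  34.9  -3.9] 94.6359452542937
```

Call:
play_rows:
  deltas:
    - {"claw":0,"travel":[50,7,-3],"rotation":[0,0,-10]}
    - {"claw":0,"travel":[100,14,-3],"rotation":[0,0,-20]}
    - {"claw":0,"travel":[150,21,-3],"rotation":[0,0,-30]}
    - {"claw":0,"travel":[200,28,-3],"rotation":[0,0,-40]}
    - {"claw":0,"travel":[245,35,0],"rotation":[0,0,-50]}
    - {"claw":0,"travel":[255,35,30],"rotation":[0,0,-60]}
    - {"claw":0,"travel":[255,35,70],"rotation":[0,0,-70]}
    - {"claw":0,"travel":[255,35,110],"rotation":[0,0,-80]}
    - {"claw":0,"travel":[255,35,126],"rotation":[0,0,-88]}
    - {"claw":0,"travel":[255,35,126],"rotation":[0,0,-88]}

```text
clock: 6.08
tcp_pos: [0.5835, 0.2823, 0.147]
orientation: [-0.002, -0.022, 1.0, -0.001]
ft_force: [-0.4, 0.4, -3.6]
gripper_width: 0.24
```

Call:
play_rows:
  deltas:
    - {"claw":0,"travel":[0,0,0],"rotation":[0,0,0]}
    - {"claw":0,"travel":[0,0,0],"rotation":[0,0,0]}

```text
clock: 6.32
tcp_pos: [0.5839, 0.2823, 0.1477]
orientation: [-0.002, -0.022, 1.0, -0.001]
ft_force: [0.0, -0.2, -3.4]
gripper_width: 0.241
```

```bash
python3 - <<'E'
from h import *
import pickle
s=read_state(); f=grab_frame("wrist")[:,:,::-1]; cv2.imwrite("pics/w2.png",f); pickle.dump(s,open("w2.pkl","wb")); print(s["tcp_pos"],s["joints"].round(2),rot(s["orientation"])[:,0])
cv2.imwrite("pics/w2v.png",cv2.resize(f[20:320,110:510],None,fx=2,fy=2,interpolation=2))
for p in [(.507,.2465,.044),(.519,.2465,.02),(.583,.2465,.02)]: print(w2px("wrist",p,s))
E
```

```text
[0.5838615  0.28234767 0.1477103 ] [ 0.25  0.26  0.12  1.43 -0.    0.21] [-0.99906395 -0.04312909  0.00333167]
[271.12074374  89.83020206]
[275.16035672 106.98004501]
[274.41544964 183.8212114 ]
```

View pics/w2v.png

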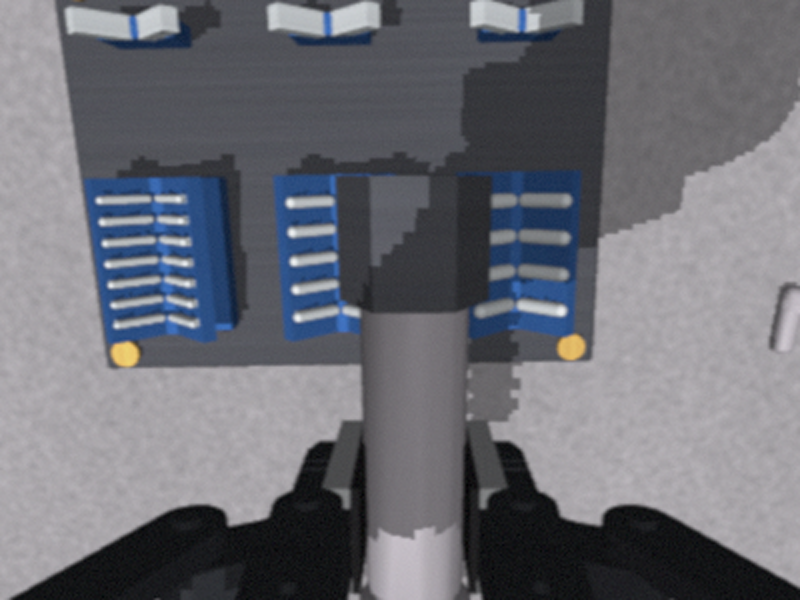

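```bash
cat > fit.py <<'E'
from h import *
import pickle
from scipy.optimize import least_squares
s=pickle.load(open("w2.pkl","rb"))
f=[(100,200),(103,222),(107,243),(111,264),(113,285),(116,304),(118,324)]
m=[(292,203),(294,232),(296,260),(298,288),(300,317)]
c=[(568,200),(568,238),(566,273),(563,310)]
pts=[]
# local (x, y, which z param)
for L,y0,sg,P in[(f,-72,-1,8),(m,0,-1,11),(c,72,1,14)]:
    n=len(L)
    for i,p in enumerate(L): pts.append((p,44+(i-(n-1)/2)*P,y0,sg,1))
for p,x,y in[((108,367),96,-111),((592,360),96,111)]: pts.append((p,x,y,0,0))
for p,y in[((135,25),-72),((328,22),0),((522,18),72)]: pts.append((p,-38,y,0,2))
def res(q,full=False):
    x0,y0,a,h,zt=q; o=[]
    for p,x,y,sg,k in pts:
        y=y+sg*h
        z=[10,zt,30][k]
        w=[x0+(x*np.cos(a)-y*np.sin(a))/1e3,y0+(x*np.sin(a)+y*np.cos(a))/1e3,z/1e3]
        o.append(w2px("wrist",w,s)*2-[220,40]-p)
    return np.array(o) if full else np.ravel(o)
r=least_squares(res,[.507,.2465,.04,16,41],loss="soft_l1")
if __name__=="__main__":
    print(r.x, np.degrees(r.x[2])); print(res(r.x,True).round(1).tolist())
    x0,y0,a=r.x[:3]
    for n,y in(("fine",-.072),("med",0),("coarse",.072)): print(n,x0-y*np.sin(a),y0+y*np.cos(a))
E
python3 fit.py
```

```text
[ 0.50661836  0.24942689  0.06341223 15.73149502 42.38707821] 3.6332530962707525
[[0.4, -0.0], [0.5, -0.4], [-0.5, -0.1], [-1.5, -0.2], [-0.6, -0.6], [-0.8, 0.6], [0.1, 0.6], [0.1, -1.5], [0.1, -0.8], [0.1, 0.1], [-0.0, 0.4], [-0.2, -0.9], [-0.2, -1.4], [-1.7, -1.7], [-1.2, -0.0], [0.4, -1.4], [-0.6, 2.7], [4.2, 0.6], [0.8, 12.6], [1.6, 11.3], [2.3, 11.0]]
fine 0.5111809830101115 0.1775716024001937
med 0.5066183617518091 0.2494268909129628
coarse 0.5020557404935067 0.3212821794257319
```

```bash
cat > tgt.py <<'E'
from fit import *
import sys
def go(seaty,off,z):
    # off: screw origin in tool (mm)
    x0,y0,a=r.x[:3]; yaw=a+np.pi; st=read_state()
    seat=np.array([x0-seaty*np.sin(a),y0+seaty*np.cos(a),z])
    Rt=np.array([[np.cos(yaw),np.sin(yaw),0],[np.sin(yaw),-np.cos(yaw),0],[0,0,-1]])
    t=seat-Rt@(np.array([off[0],off[1],0])/1e3)
    rv=R.from_matrix(rot(st["orientation"]).T@Rt).as_rotvec(degrees=True)
    print("target",t.round(4),"travel",totool(t,st).round(1),"rot",rv.round(2),"F",st["ft_force"].round(1),"tau",st["wrist_torque"].round(2),"tcp",st["tcp_pos"].round(4))
if __name__=="__main__": a=list(map(float,sys.argv[1:])); go(a[0],a[1:3],a[3])
E
python3 tgt.py 0 -12.7 -1 .06
```

```text
Traceback (most recent call last):
  File "tgt.py", line 1, in <module>
    from fit import *
  File "fit.py", line 23, in <module>
    r=least_squares(res,[.507,.2465,.04,16,41],loss="soft_l1")
  File "fit.py", line 21, in res
    o.append(w2px("wrist",w,s)*2-[220,40]-p)
             ~~~~^^^^^^^^^^^^^
  File "h.py", line 13, in w2px
    K,E=cam(n,s); c=E[:3,:3].T@(np.asarray(p)-E[:3,3]); c=K@c; return c[:2]/c[2]
        ~~~^^^^^
  File "h.py", line 6, in cam
    m=camera_model(n)
ValueError: time passes only in moves, steps and waits
```

```bash
sed -i 's/^from fit import \*/from h import */; s/r.x\[:3\]/.50662,.24943,.06341/' tgt.py; python3 tgt.py 0 -12.7 -1 .06
```

```text
target [0.4939 0.2496 0.06  ] travel [ 91.2 -28.6  88.2] rot [-0.12 -0.17 -1.13] F [-0.1 -0.6 -2.8] tau [-0.02  0.05  0.01] tcp [0.584  0.2824 0.1478]
```

Call:
play_rows:
  deltas:
    - {"claw":0,"travel":[45,-14,20],"rotation":[-0.1,-0.2,-1.1]}
    - {"claw":0,"travel":[91,-29,40],"rotation":[-0.1,-0.2,-1.1]}
    - {"claw":0,"travel":[91,-29,70],"rotation":[-0.1,-0.2,-1.1]}
    - {"claw":0,"travel":[91,-29,88],"rotation":[-0.1,-0.2,-1.1]}
    - {"claw":0,"travel":[91,-29,88],"rotation":[-0.1,-0.2,-1.1]}
    - {"claw":0,"travel":[91,-29,88],"rotation":[-0.1,-0.2,-1.1]}

```text
clock: 7.12
tcp_pos: [0.4952, 0.2495, 0.0614]
orientation: [0.001, -0.031, 1.0, -0.0]
ft_force: [-0.3, 0.1, -3.3]
gripper_width: 0.243
```

```bash
python3 tgt.py 0 -12.7 -1 .0275
```

```text
target [0.4939 0.2496 0.0275] travel [ 1.4  0.2 33.9] rot [-0.    0.11 -0.04] F [-0.3  0.1 -3.3] tau [-0.01 -0.06  0.03] tcp [0.4952 0.2495 0.0614]
```

Call:
play_rows:
  deltas:
    - {"claw":0,"travel":[1.4,0.2,8],"rotation":[0,0.1,0]}
    - {"claw":0,"travel":[1.4,0.2,16],"rotation":[0,0.1,0]}
    - {"claw":0,"travel":[1.4,0.2,21],"rotation":[0,0.1,0]}
    - {"claw":0,"travel":[1.4,0.2,24],"rotation":[0,0.1,0]}
    - {"claw":0,"travel":[1.4,0.2,24],"rotation":[0,0.1,0]}
    - {"claw":0,"travel":[1.4,0.2,24],"rotation":[0,0.1,0]}

```text
clock: 7.88
tcp_pos: [0.4941, 0.2497, 0.0376]
orientation: [0.0, -0.031, 1.0, -0.0]
ft_force: [-0.8, 0.1, -2.6]
gripper_width: 0.235
```

```bash
python3 tgt.py 0 -12.7 -1 .0275
```

```text
target [0.4939 0.2496 0.0275] travel [ 0.2 -0.  10.1] rot [-0.    0.04 -0.05] F [-0.8  0.1 -2.6] tau [-0.02 -0.04  0.02] tcp [0.4941 0.2497 0.0376]
```

Call:
play_rows:
  deltas:
    - {"claw":0,"travel":[0.2,0,2],"rotation":[0,0,0]}
    - {"claw":0,"travel":[0.2,0,4],"rotation":[0,0,0]}
    - {"claw":0,"travel":[0.2,0,5.5],"rotation":[0,0,0]}
    - {"claw":0,"travel":[0.2,0,7],"rotation":[0,0,0]}
    - {"claw":0,"travel":[0.2,0,8],"rotation":[0,0,0]}
    - {"claw":0,"travel":[0.2,0,8],"rotation":[0,0,0]}

```text
clock: 8.62
tcp_pos: [0.4943, 0.2492, 0.0306]
orientation: [0.001, -0.031, 1.0, -0.001]
ft_force: [-3.0, -4.3, 6.9]
gripper_width: 0.238
```

```bash
python3 tgt.py 0 -12.7 -1 .0275
```

```text
target [0.4939 0.2496 0.0275] travel [0.4 0.5 3.1] rot [-0.06  0.08 -0.07] F [-3.  -4.3  6.9] tau [-0.9   0.65  0.09] tcp [0.4943 0.2492 0.0306]
```

Call:
play_rows:
  deltas:
    - {"claw":0,"travel":[0.4,-0.8,0],"rotation":[0,0,0]}
    - {"claw":0,"travel":[0.6,-1,0.5],"rotation":[0,0,0]}
    - {"claw":0,"travel":[0.6,-1,1],"rotation":[0,0,0]}
    - {"claw":0,"travel":[0.6,-1,1.5],"rotation":[0,0,0]}
    - {"claw":0,"travel":[0.6,-1,1.5],"rotation":[0,0,0]}

```text
clock: 9.25
tcp_pos: [0.4939, 0.248, 0.0295]
orientation: [0.001, -0.031, 1.0, -0.001]
ft_force: [-2.6, -3.3, 5.0]
gripper_width: 0.239
```

```bash
python3 tgt.py 0 -12.7 -1 .0275
```

```text
target [0.4939 0.2496 0.0275] travel [-0.1  1.6  2. ] rot [-0.09  0.1  -0.07] F [-2.6 -3.3  5. ] tau [-0.65  0.47  0.  ] tcp [0.4939 0.248  0.0295]
```

Call:
play_rows:
  deltas:
    - {"claw":0,"travel":[0.5,-0.8,0],"rotation":[0,0,0]}
    - {"claw":0,"travel":[0.8,-1.2,0.5],"rotation":[0,0,0]}
    - {"claw":0,"travel":[0.8,-1.2,1],"rotation":[0,0,0]}
    - {"claw":0,"travel":[0.8,-1.2,1.6],"rotation":[0,0,0]}
    - {"claw":0,"travel":[0.8,-1.2,1.6],"rotation":[0,0,0]}

```text
clock: 9.88
tcp_pos: [0.4934, 0.2466, 0.0282]
orientation: [0.001, -0.031, 1.0, -0.001]
ft_force: [0.5, -2.5, 3.1]
gripper_width: 0.238
```

```bash
python3 tgt.py 0 -12.7 -1 .0275
```

```text
target [0.4939 0.2496 0.0275] travel [-0.6  3.   0.7] rot [-0.1   0.13 -0.08] F [ 0.5 -2.5  3.1] tau [-0.39 -0.02  0.01] tcp [0.4934 0.2466 0.0282]
```

Call:
play_rows:
  deltas:
    - {"claw":0,"travel":[0,-0.6,0],"rotation":[0,0,0]}
    - {"claw":0,"travel":[0,-1,0.3],"rotation":[0,0,0]}
    - {"claw":0,"travel":[0,-1,0.8],"rotation":[0,0,0]}
    - {"claw":0,"travel":[0,-1,1.2],"rotation":[0,0,0]}
    - {"claw":0,"travel":[0,-1,1.2],"rotation":[0,0,0]}

```text
clock: 10.5
tcp_pos: [0.4936, 0.2463, 0.0279]
orientation: [0.001, -0.031, 1.0, -0.0]
ft_force: [-4.5, 4.2, 9.2]
gripper_width: 0.24
```

```bash
python3 tgt.py 0 -12.7 -1 .0275
```

```text
target [0.4939 0.2496 0.0275] travel [-0.5  3.3  0.4] rot [-0.03  0.15 -0.05] F [-4.5  4.2  9.2] tau [ 0.77  0.76 -0.16] tcp [0.4936 0.2463 0.0279]
```

Call:
play_rows:
  deltas:
    - {"claw":0,"travel":[0.3,0.4,-0.6],"rotation":[0,0,0]}
    - {"claw":0.3,"travel":[0.3,0.4,-0.4],"rotation":[0,0,0]}
    - {"claw":0.45,"travel":[0.3,0.4,-0.4],"rotation":[0,0,0]}
    - {"claw":0.6,"travel":[0.3,0.4,-0.4],"rotation":[0,0,0]}
    - {"claw":0.6,"travel":[0.3,0.4,-0.4],"rotation":[0,0,0]}
    - {"claw":0.6,"travel":[0.3,0.4,-15],"rotation":[0,0,0]}
    - {"claw":0.6,"travel":[0.3,0.4,-50],"rotation":[0,0,0]}
    - {"claw":0.6,"travel":[-40,0.4,-100],"rotation":[0,0,0]}
    - {"claw":0.6,"travel":[-80,0.4,-120],"rotation":[0,0,0]}
    - {"claw":0.6,"travel":[-80,0.4,-120],"rotation":[0,0,0]}

```text
clock: 11.75
tcp_pos: [0.5764, 0.2517, 0.151]
orientation: [0.004, -0.031, 1.0, 0.0]
ft_force: [-0.8, -1.3, -1.3]
gripper_width: 0.598
```

```bash
python3 - <<'E'
from h import *
import pickle
s=read_state(); f=grab_frame("wrist")[:,:,::-1]; cv2.imwrite("pics/w3.png",f); pickle.dump(s,open("w3.pkl","wb")); print(s["tcp_pos"],s["joints"].round(2),rot(s["orientation"])[:,0],s["ft_force"])
cv2.imwrite("pics/w3v.png",cv2.resize(f[20:320,110:510],None,fx=2,fy=2,interpolation=2))
E
```

```text
[0.57643354 0.25172471 0.15099548] [ 0.2   0.18  0.04  1.42 -0.    0.14] [-0.99808031 -0.06152046 -0.00713608] [-0.78659119 -1.30686369 -1.34063675]
```

View pics/w3v.png

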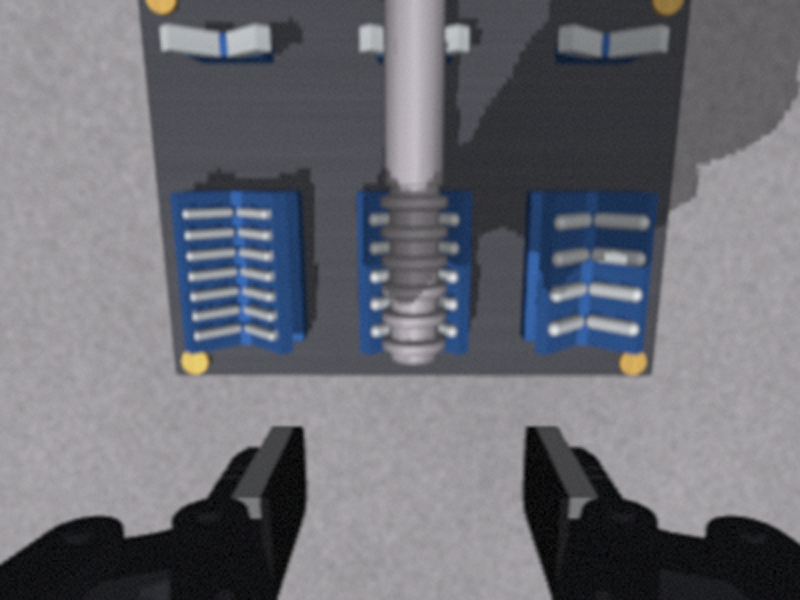

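```bash
sed -e 's/w2.pkl/w3.pkl/' -e 's/^f=.*/f=[(186,214),(187,235),(189,256),(192,276),(194,296),(196,317),(198,336)]/' -e 's/^m=.*/m=[(374,219),(374,248),(376,277),(376,304),(376,331)]/' -e 's/^c=.*/c=[(646,222),(642,259),(638,295),(634,329)]/' -e 's/((108,367),96,-111),((592,360),96,111)/((177,374),96,-111),((652,374),96,111)/' -e '/^for p,y in/d' fit.py > fit3.py
sed -i '/^from scipy.optimize/a camera_model=(lambda c:lambda n:c)(camera_model("wrist"))\nimport h; h.camera_model=camera_model' fit3.py; python3 fit3.py
```

```text
[ 0.50605045  0.24928559  0.06102277 15.74484473 42.51451554] 3.496347047446428
[[-0.2, -0.2], [0.7, 0.0], [0.7, -0.2], [-0.5, 0.3], [-0.6, 0.4], [-0.8, -0.8], [-1.0, -0.3], [0.7, 0.3], [1.1, 0.2], [-0.5, -0.5], [-0.0, 0.0], [0.4, 0.0], [-0.8, 0.2], [-0.3, -0.2], [0.3, -0.7], [1.0, -0.2], [-2.0, 2.8], [3.8, 3.1]]
fine 0.5104413655013427 0.17741960351643457
med 0.5060504525372381 0.24928558909613463
coarse 0.5016595395731336 0.32115157467583466
```

```bash
sed -i 's/.50662,.24943,.06341/.50617,.2474,.0622/' tgt.py; cat > to.py <<'E'
from h import *
import sys
x,y,z,yaw=map(float,sys.argv[1:]); yaw=np.radians(yaw); s=read_state()
Rt=np.array([[np.cos(yaw),np.sin(yaw),0],[np.sin(yaw),-np.cos(yaw),0],[0,0,-1]])
print(totool([x,y,z],s).round(1),R.from_matrix(rot(s["orientation"]).T@Rt).as_rotvec(degrees=True).round(2),s["joints"].round(2),s["ft_force"].round(1))
E
python3 to.py .519 -.224 .28 196.3;python3 to.py .519 -.224 .1 196.3
```

```text
[  84.2 -471.4 -130.7] [ -0.05   0.24 -12.75] [ 0.21  0.18  0.03  1.42 -0.    0.14] [-0.7 -1.1  0.1]
[  85.  -471.3   49.3] [ -0.05   0.24 -12.75] [ 0.21  0.18  0.03  1.42 -0.    0.14] [-0.7 -1.1  0.1]
```

Call:
play_rows:
  deltas:
    - {"claw":0.6,"travel":[10,-20,-50],"rotation":[0,0.2,-2]}
    - {"claw":0.6,"travel":[20,-50,-100],"rotation":[0,0.2,-4]}
    - {"claw":0.6,"travel":[30,-100,-130],"rotation":[0,0.2,-6]}
    - {"claw":0.7,"travel":[40,-160,-130],"rotation":[0,0.2,-8]}
    - {"claw":0.7,"travel":[50,-220,-130],"rotation":[0,0.2,-10]}
    - {"claw":0.7,"travel":[60,-280,-130],"rotation":[0,0.2,-12]}
    - {"claw":0.7,"travel":[70,-340,-130],"rotation":[0,0.2,-12.7]}
    - {"claw":0.7,"travel":[80,-400,-130],"rotation":[0,0.2,-12.7]}
    - {"claw":0.7,"travel":[85,-455,-100],"rotation":[0,0.2,-12.7]}
    - {"claw":0.7,"travel":[85,-471,-50],"rotation":[0,0.2,-12.7]}

```text
clock: 13.05
tcp_pos: [0.518, -0.2265, 0.1996]
orientation: [0.001, -0.14, 0.99, -0.001]
ft_force: [0.4, 0.1, -1.6]
gripper_width: 0.701
```

```bash
python3 to.py .519 -.224 .0105 196.3
```

```text
[ -1.3   2.8 189.1] [-0.19  0.11 -0.22] [-0.64 -0.01 -0.08  1.5  -0.   -0.92] [ 0.4  0.1 -1.6]
```

Call:
play_rows:
  deltas:
    - {"claw":0.7,"travel":[-1.3,2,50],"rotation":[-0.1,0.1,-0.2]}
    - {"claw":0.7,"travel":[-1.3,2,100],"rotation":[-0.1,0.1,-0.2]}
    - {"claw":0.7,"travel":[-1.3,2,140],"rotation":[-0.1,0.1,-0.2]}
    - {"claw":0.7,"travel":[-1.3,2,170],"rotation":[-0.1,0.1,-0.2]}
    - {"claw":0.7,"travel":[-1.3,2,183],"rotation":[-0.1,0.1,-0.2]}
    - {"claw":0.7,"travel":[-1.3,2,188],"rotation":[-0.1,0.1,-0.2]}
    - {"claw":0.7,"travel":[-1.3,2,188],"rotation":[-0.1,0.1,-0.2]}
    - {"claw":0,"travel":[-1.3,2,188],"rotation":[-0.1,0.1,-0.2]}
    - {"claw":0,"travel":[-1.3,2,188],"rotation":[-0.1,0.1,-0.2]}
    - {"claw":0,"travel":[-1.3,2,188],"rotation":[-0.1,0.1,-0.2]}

```text
clock: 14.3
tcp_pos: [0.5197, -0.225, 0.0125]
orientation: [0.001, -0.142, 0.99, -0.001]
ft_force: [-1.6, 1.7, 5.8]
gripper_width: 0.242
```

Call:
play_rows:
  deltas:
    - {"claw":0,"travel":[0,0,0],"rotation":[0,0,0]}
    - {"claw":0,"travel":[0,0,0],"rotation":[0,0,0]}
    - {"claw":0,"travel":[0,0,-5],"rotation":[0,0,0]}
    - {"claw":0,"travel":[0,0,-20],"rotation":[0,0,0]}
    - {"claw":0,"travel":[0,0,-60],"rotation":[0,0,0]}
    - {"claw":0,"travel":[0,0,-60],"rotation":[0,0,0]}

```text
clock: 15.05
tcp_pos: [0.5217, -0.2264, 0.0766]
orientation: [0.003, -0.142, 0.99, -0.003]
ft_force: [0.8, -0.5, -4.3]
gripper_width: 0.243
```

```bash
python3 - <<'E'
from h import *
s=read_state(); f=grab_frame("wrist")[:,:,::-1]; cv2.imwrite("pics/g2.png",f)
print(s["tcp_pos"],s["wrist_torque"],s["joints"].round(2))
cv2.imwrite("pics/g2v.png",cv2.resize(f[80:300,217:417],None,fx=2.7,fy=2.7,interpolation=2))
E
python3 to.py .545 .32 .28 183.6
```

```text
[ 0.52171001 -0.22643029  0.07656435] [-0.00533158 -0.0053815  -0.02378376] [-0.64  0.03 -0.26  1.27 -0.   -0.92]
[-177.1  515.9 -207.8] [-0.27  0.21 12.69] [-0.64  0.03 -0.27  1.27 -0.   -0.92] [-0.2  0.2 -4.2]
```

View pics/g2v.png

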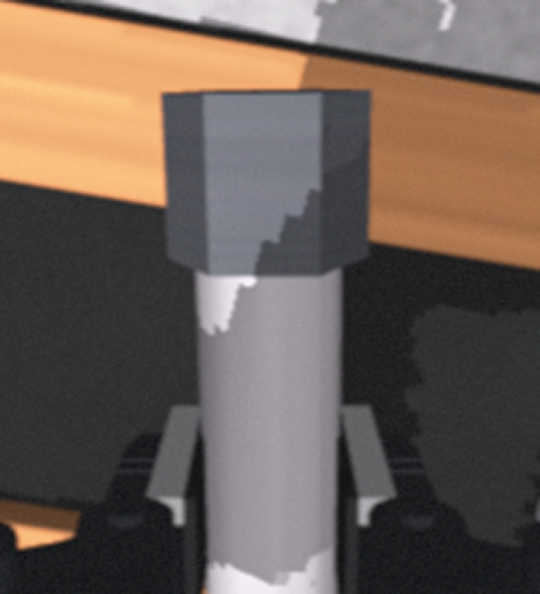

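```bash
python3 tgt.py .072 -14.7 0 .28;  python3 tgt.py .072 -14.7 0 .06
```

```text
target [0.487  0.3183 0.28  ] travel [-120.9  530.6 -208.1] rot [-0.27  0.21 12.73] F [-0.2  0.2 -4.2] tau [ 0.    0.   -0.02] tcp [ 0.5207 -0.2257  0.0743]
target [0.487  0.3183 0.06  ] travel [-120.3  531.7   11.9] rot [-0.27  0.21 12.73] F [-0.2  0.2 -4.2] tau [ 0.    0.   -0.02] tcp [ 0.5207 -0.2257  0.0743]
```

Call:
play_rows:
  deltas:
    - {"claw":0,"travel":[0,0,-50],"rotation":[0,0,2]}
    - {"claw":0,"travel":[0,0,-100],"rotation":[0,0,4]}
    - {"claw":0,"travel":[-3,10,-150],"rotation":[0,0,6]}
    - {"claw":0,"travel":[-10,40,-195],"rotation":[0,0,8]}
    - {"claw":0,"travel":[-22,90,-208],"rotation":[0,0,10]}
    - {"claw":0,"travel":[-35,148,-208],"rotation":[-0.2,0.2,12]}
    - {"claw":0,"travel":[-48,206,-208],"rotation":[-0.2,0.2,12.7]}
    - {"claw":0,"travel":[-61,264,-208],"rotation":[-0.2,0.2,12.7]}
    - {"claw":0,"travel":[-74,322,-208],"rotation":[-0.2,0.2,12.7]}
    - {"claw":0,"travel":[-87,380,-208],"rotation":[-0.2,0.2,12.7]}

```text
clock: 16.35
tcp_pos: [0.496, 0.1661, 0.2792]
orientation: [-0.001, -0.031, 1.0, -0.001]
ft_force: [1.6, 0.5, -3.8]
gripper_width: 0.238
```

```bash
python3 tgt.py .072 -14.7 0 .06
```

```text
target [0.487  0.3183 0.06  ] travel [ -0.9 152.8 218.9] rot [-0.08 -0.08  0.02] F [ 1.6  0.5 -3.8] tau [ 0.02 -0.08 -0.05] tcp [0.496  0.1661 0.2792]
```

Call:
play_rows:
  deltas:
    - {"claw":0,"travel":[0,50,0],"rotation":[0,0,0]}
    - {"claw":0,"travel":[0,105,10],"rotation":[0,0,0]}
    - {"claw":0,"travel":[-1,148,40],"rotation":[0,0,0]}
    - {"claw":0,"travel":[-1,153,90],"rotation":[0,0,0]}
    - {"claw":0,"travel":[-1,153,140],"rotation":[0,0,0]}
    - {"claw":0,"travel":[-1,153,185],"rotation":[0,0,0]}
    - {"claw":0,"travel":[-1,153,210],"rotation":[0,0,0]}
    - {"claw":0,"travel":[-1,153,219],"rotation":[0,0,0]}
    - {"claw":0,"travel":[-1,153,219],"rotation":[0,0,0]}

```text
clock: 17.48
tcp_pos: [0.4867, 0.3184, 0.0594]
orientation: [-0.001, -0.031, 1.0, -0.001]
ft_force: [-0.9, -0.4, -3.7]
gripper_width: 0.236
```

```bash
python3 tgt.py .072 -14.7 0 .0285
```

```text
target [0.487  0.3183 0.0285] travel [-0.4 -0.  30.9] rot [-0.1  -0.14  0.02] F [-0.9 -0.4 -3.7] tau [0.04 0.01 0.02] tcp [0.4867 0.3184 0.0594]
```

Call:
play_rows:
  deltas:
    - {"claw":0,"travel":[-0.4,0,8],"rotation":[-0.1,-0.1,0]}
    - {"claw":0,"travel":[-0.4,0,15],"rotation":[-0.1,-0.1,0]}
    - {"claw":0,"travel":[-0.4,0,19],"rotation":[-0.1,-0.1,0]}
    - {"claw":0,"travel":[-0.4,0,22],"rotation":[-0.1,-0.1,0]}
    - {"claw":0,"travel":[-0.4,0,24],"rotation":[-0.1,-0.1,0]}
    - {"claw":0,"travel":[-0.4,0,26],"rotation":[-0.1,-0.1,0]}
    - {"claw":0,"travel":[-0.4,0,28],"rotation":[-0.1,-0.1,0]}
    - {"claw":0,"travel":[-0.4,0,28],"rotation":[-0.1,-0.1,0]}

```text
clock: 18.48
tcp_pos: [0.4869, 0.3183, 0.0312]
orientation: [-0.001, -0.031, 1.0, -0.0]
ft_force: [-0.0, -0.7, -4.2]
gripper_width: 0.238
```

```bash
python3 tgt.py .072 -14.7 0 .0285
```

```text
target [0.487  0.3183 0.0285] travel [-0.1  0.   2.7] rot [-0.   -0.06  0.02] F [-0.  -0.7 -4.2] tau [0.01 0.08 0.  ] tcp [0.4869 0.3183 0.0312]
```

No contact yet, and it is already well below the tooth-tip height. Continuing.

Call:
play_rows:
  deltas:
    - {"claw":0,"travel":[0,0,1],"rotation":[0,0,0]}
    - {"claw":0,"travel":[0,0,2],"rotation":[0,0,0]}
    - {"claw":0,"travel":[0,0,3],"rotation":[0,0,0]}
    - {"claw":0,"travel":[0,0,3.5],"rotation":[0,0,0]}
    - {"claw":0,"travel":[0,0,3.5],"rotation":[0,0,0]}

```text
clock: 19.1
tcp_pos: [0.4872, 0.3184, 0.0286]
orientation: [-0.0, -0.031, 1.0, 0.0]
ft_force: [-2.4, -1.2, 5.3]
gripper_width: 0.239
```

```bash
python3 tgt.py .072 -14.7 0 .0285
```

```text
target [0.487  0.3183 0.0285] travel [ 0.2 -0.1  0.1] rot [ 0.01 -0.02  0.01] F [-2.4 -1.2  5.3] tau [-0.29  0.62 -0.15] tcp [0.4872 0.3184 0.0286]
```

Call:
play_rows:
  deltas:
    - {"claw":0,"travel":[0.5,-0.2,0.5],"rotation":[0,0,0]}
    - {"claw":0,"travel":[0.6,-0.2,0.7],"rotation":[0,0,0]}
    - {"claw":0,"travel":[0.6,-0.2,0.7],"rotation":[0,0,0]}

```text
clock: 19.48
tcp_pos: [0.4872, 0.3184, 0.0286]
orientation: [0.0, -0.031, 1.0, 0.0]
ft_force: [-2.0, -0.2, 5.0]
gripper_width: 0.239
```

Call:
play_rows:
  deltas:
    - {"claw":0.3,"travel":[0,0,0],"rotation":[0,0,0]}
    - {"claw":0.45,"travel":[0,0,0],"rotation":[0,0,0]}
    - {"claw":0.6,"travel":[0,0,0],"rotation":[0,0,0]}
    - {"claw":0.6,"travel":[0,0,0],"rotation":[0,0,0]}
    - {"claw":0.6,"travel":[0,0,-15],"rotation":[0,0,0]}
    - {"claw":0.6,"travel":[0,0,-50],"rotation":[0,0,0]}
    - {"claw":0.6,"travel":[-40,-20,-100],"rotation":[0,0,0]}
    - {"claw":0.6,"travel":[-80,-40,-120],"rotation":[0,0,0]}
    - {"claw":0.6,"travel":[-80,-40,-120],"rotation":[0,0,0]}

```text
clock: 20.6
tcp_pos: [0.5733, 0.2822, 0.1522]
orientation: [0.003, -0.03, 1.0, 0.001]
ft_force: [-1.1, 0.2, -0.6]
gripper_width: 0.605
```

```bash
python3 - <<'E'
from h import *
import pickle
s=read_state(); f=grab_frame("wrist")[:,:,::-1]; cv2.imwrite("pics/w4.png",f); pickle.dump(s,open("w4.pkl","wb")); print(s["tcp_pos"],rot(s["orientation"])[:,0],s["ft_force"])
cv2.imwrite("pics/w4v.png",cv2.resize(f[20:320,110:510],None,fx=2,fy=2,interpolation=2))
E
python3 to.py .510 -.1445 .28 183.3
```

```text
[0.57325032 0.28218815 0.15216098] [-0.99820111 -0.05961709 -0.00635206] [-1.05475909  0.21186033 -0.55943893]
[  86.4 -422.7 -130.3] [0.06 0.18 0.17] [0.25 0.21 0.07 1.42 0.   0.19] [ 0.3 -0.  -1.1]
```

View pics/w4v.png

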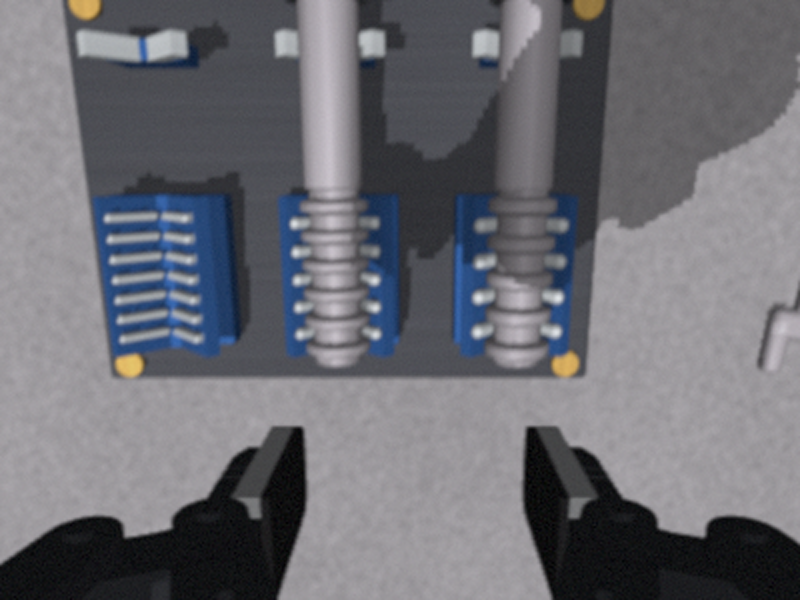

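Crests lie between the teeth in both the medium (330,280) and the coarse (520,280) rows. Next is the fine screw.

Call:
play_rows:
  deltas:
    - {"claw":0.6,"travel":[10,-20,-50],"rotation":[0,0.2,0]}
    - {"claw":0.6,"travel":[20,-50,-100],"rotation":[0,0.2,0]}
    - {"claw":0.6,"travel":[30,-100,-130],"rotation":[0,0.2,0]}
    - {"claw":0.7,"travel":[42,-158,-130],"rotation":[0,0.2,0]}
    - {"claw":0.7,"travel":[54,-216,-130],"rotation":[0,0.2,0]}
    - {"claw":0.7,"travel":[66,-274,-130],"rotation":[0,0.2,0]}
    - {"claw":0.7,"travel":[78,-332,-130],"rotation":[0,0.2,0]}
    - {"claw":0.7,"travel":[86,-390,-130],"rotation":[0,0.2,0]}
    - {"claw":0.7,"travel":[86,-422,-120],"rotation":[0,0.2,0]}
    - {"claw":0.7,"travel":[86,-422,-80],"rotation":[0,0.2,0]}

```text
clock: 21.9
tcp_pos: [0.5107, -0.1455, 0.2306]
orientation: [0.001, -0.029, 1.0, -0.0]
ft_force: [0.7, 1.4, -1.0]
gripper_width: 0.697
```

```bash
python3 to.py .510 -.1442 .0115 183.3
```

```text
[  1.1   1.5 219.1] [-0.04  0.12  0.04] [-0.52 -0.11 -0.12  1.56  0.   -0.58] [ 0.7  1.4 -1. ]
```

Call:
play_rows:
  deltas:
    - {"claw":0.7,"travel":[1,1,55],"rotation":[0,0.1,0]}
    - {"claw":0.7,"travel":[1,1,110],"rotation":[0,0.1,0]}
    - {"claw":0.7,"travel":[1,1,160],"rotation":[0,0.1,0]}
    - {"claw":0.7,"travel":[1,1,195],"rotation":[0,0.1,0]}
    - {"claw":0.7,"travel":[1,1,213],"rotation":[0,0.1,0]}
    - {"claw":0.7,"travel":[1,1,219],"rotation":[0,0.1,0]}
    - {"claw":0.7,"travel":[1,1,219],"rotation":[0,0.1,0]}
    - {"claw":0,"travel":[1,1,219],"rotation":[0,0.1,0]}
    - {"claw":0,"travel":[1,1,219],"rotation":[0,0.1,0]}
    - {"claw":0,"travel":[1,1,219],"rotation":[0,0.1,0]}

```text
clock: 23.15
tcp_pos: [0.5108, -0.145, 0.0126]
orientation: [0.001, -0.029, 1.0, -0.001]
ft_force: [0.3, 1.4, 6.8]
gripper_width: 0.241
```

Call:
play_rows:
  deltas:
    - {"claw":0,"travel":[0,0,0],"rotation":[0,0,0]}
    - {"claw":0,"travel":[0,0,0],"rotation":[0,0,0]}
    - {"claw":0,"travel":[0,0,-5],"rotation":[0,0,0]}
    - {"claw":0,"travel":[0,0,-20],"rotation":[0,0,0]}
    - {"claw":0,"travel":[0,0,-60],"rotation":[0,0,0]}
    - {"claw":0,"travel":[0,0,-60],"rotation":[0,0,0]}

```text
clock: 23.9
tcp_pos: [0.5129, -0.1462, 0.0767]
orientation: [0.003, -0.029, 1.0, -0.002]
ft_force: [0.3, -0.1, -3.8]
gripper_width: 0.238
```

```bash
python3 - <<'E'
from h import *
s=read_state(); f=grab_frame("wrist")[:,:,::-1]; cv2.imwrite("pics/g3.png",f)
print(s["tcp_pos"],s["wrist_torque"],s["joints"].round(2))
cv2.imwrite("pics/g3v.png",cv2.resize(f[80:300,217:417],None,fx=2.7,fy=2.7,interpolation=2))
E
python3 tgt.py -.072 -14 0 .28
```

```text
[ 0.5129394  -0.14622889  0.07674324] [-0.03369119 -0.04189549  0.05915472] [-0.52 -0.08 -0.37  1.27 -0.   -0.58]
target [0.4967 0.1747 0.28  ] travel [  -4.4  320.  -206.5] rot [-0.19  0.25 -0.23] F [ 0.3  0.3 -5. ] tau [-0.01  0.12  0.02] tcp [ 0.5119 -0.1457  0.0746]
```

View pics/g3v.png

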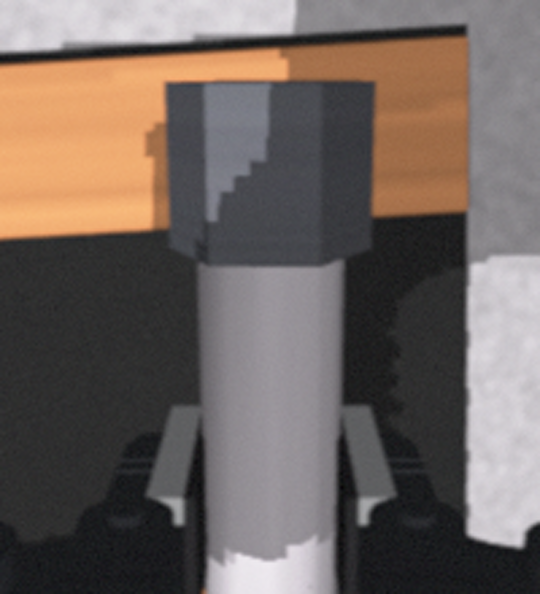

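Call:
play_rows:
  deltas:
    - {"claw":0,"travel":[0,0,-50],"rotation":[0,0,0]}
    - {"claw":0,"travel":[0,0,-100],"rotation":[0,0,0]}
    - {"claw":0,"travel":[0,5,-150],"rotation":[0,0,0]}
    - {"claw":0,"travel":[0,20,-195],"rotation":[-0.2,0.2,0]}
    - {"claw":0,"travel":[-1,60,-206],"rotation":[-0.2,0.2,0]}
    - {"claw":0,"travel":[-2,115,-206],"rotation":[-0.2,0.2,0]}
    - {"claw":0,"travel":[-3,170,-206],"rotation":[-0.2,0.2,0]}
    - {"claw":0,"travel":[-4,225,-206],"rotation":[-0.2,0.2,0]}
    - {"claw":0,"travel":[-4,280,-206],"rotation":[-0.2,0.2,0]}
    - {"claw":0,"travel":[-4,318,-206],"rotation":[-0.2,0.2,0]}

```text
clock: 25.2
tcp_pos: [0.4955, 0.1749, 0.2783]
orientation: [-0.0, -0.03, 1.0, 0.0]
ft_force: [0.1, -0.6, -3.7]
gripper_width: 0.237
```

```bash
python3 tgt.py -.072 -13.4 0 .06
```

```text
target [0.4973 0.1747 0.06  ] travel [ -2.   -0.4 218.3] rot [ 0.02 -0.05 -0.14] F [ 0.1 -0.6 -3.7] tau [-0.01 -0.03  0.03] tcp [0.4955 0.1749 0.2783]
```

Call:
play_rows:
  deltas:
    - {"claw":0,"travel":[-2,-0.4,50],"rotation":[0,0,-0.1]}
    - {"claw":0,"travel":[-2,-0.4,105],"rotation":[0,0,-0.1]}
    - {"claw":0,"travel":[-2,-0.4,155],"rotation":[0,0,-0.1]}
    - {"claw":0,"travel":[-2,-0.4,195],"rotation":[0,0,-0.1]}
    - {"claw":0,"travel":[-2,-0.4,214],"rotation":[0,0,-0.1]}
    - {"claw":0,"travel":[-2,-0.4,220],"rotation":[0,0,-0.1]}
    - {"claw":0,"travel":[-2,-0.4,220],"rotation":[0,0,-0.1]}
    - {"claw":0,"travel":[-2,-0.4,220],"rotation":[0,0,-0.1]}

```text
clock: 26.2
tcp_pos: [0.4985, 0.1748, 0.06]
orientation: [0.001, -0.031, 1.0, 0.0]
ft_force: [0.2, 0.2, -3.3]
gripper_width: 0.235
```

```bash
python3 tgt.py -.072 -13.4 0 .0285
```

```text
target [0.4973 0.1747 0.0285] travel [ 1.3 -0.  31.5] rot [ 0.02  0.09 -0.05] F [ 0.2  0.2 -3.3] tau [-0.02 -0.02 -0.07] tcp [0.4985 0.1748 0.06  ]
```

Call:
play_rows:
  deltas:
    - {"claw":0,"travel":[1.3,0,7],"rotation":[0,0.1,0]}
    - {"claw":0,"travel":[1.3,0,14],"rotation":[0,0.1,0]}
    - {"claw":0,"travel":[1.3,0,18],"rotation":[0,0.1,0]}
    - {"claw":0,"travel":[1.3,0,21],"rotation":[0,0.1,0]}
    - {"claw":0,"travel":[1.3,0,21],"rotation":[0,0.1,0]}

```text
clock: 26.82
tcp_pos: [0.497, 0.1747, 0.0387]
orientation: [-0.0, -0.031, 1.0, 0.0]
ft_force: [-0.5, -0.6, -4.1]
gripper_width: 0.238
```

```bash
python3 tgt.py -.072 -13.4 0 .0285
```

```text
target [0.4973 0.1747 0.0285] travel [-0.2 -0.  10.2] rot [ 0.02 -0.03 -0.05] F [-0.5 -0.6 -4.1] tau [-0.01  0.01 -0.  ] tcp [0.497  0.1747 0.0387]
```

Call:
play_rows:
  deltas:
    - {"claw":0,"travel":[-0.2,0,2],"rotation":[0,0,0]}
    - {"claw":0,"travel":[-0.2,0,4],"rotation":[0,0,0]}
    - {"claw":0,"travel":[-0.2,0,6],"rotation":[0,0,0]}
    - {"claw":0,"travel":[-0.2,0,7.5],"rotation":[0,0,0]}
    - {"claw":0,"travel":[-0.2,0,8.5],"rotation":[0,0,0]}
    - {"claw":0,"travel":[-0.2,0,8.5],"rotation":[0,0,0]}

```text
clock: 27.58
tcp_pos: [0.4973, 0.1747, 0.0302]
orientation: [-0.0, -0.031, 1.0, 0.0]
ft_force: [-0.3, 0.7, -4.0]
gripper_width: 0.238
```

```bash
python3 tgt.py -.072 -13.4 0 .0285
```

```text
target [0.4973 0.1747 0.0285] travel [0.  0.  1.7] rot [ 0.02 -0.03 -0.05] F [-0.3  0.7 -4. ] tau [-0.09 -0.08 -0.  ] tcp [0.4973 0.1747 0.0302]
```

Call:
play_rows:
  deltas:
    - {"claw":0,"travel":[0,0,0.8],"rotation":[0,0,0]}
    - {"claw":0,"travel":[0,0,1.6],"rotation":[0,0,0]}
    - {"claw":0,"travel":[0,0,2.2],"rotation":[0,0,0]}
    - {"claw":0,"travel":[0,0,2.4],"rotation":[0,0,0]}
    - {"claw":0,"travel":[0,0,2.4],"rotation":[0,0,0]}

```text
clock: 28.2
tcp_pos: [0.4975, 0.1747, 0.0285]
orientation: [0.0, -0.031, 1.0, 0.0]
ft_force: [-3.0, -2.3, 6.4]
gripper_width: 0.24
```

```bash
python3 tgt.py -.072 -13.4 0 .0285
```

```text
target [0.4973 0.1747 0.0285] travel [ 0.2  0.1 -0. ] rot [ 0.01  0.   -0.05] F [-3.  -2.3  6.4] tau [-0.27  0.59 -0.13] tcp [0.4975 0.1747 0.0285]
```

Call:
play_rows:
  deltas:
    - {"claw":0,"travel":[0.4,-0.2,0.3],"rotation":[0,0,0]}
    - {"claw":0.3,"travel":[0.4,-0.1,0.2],"rotation":[0,0,0]}
    - {"claw":0.45,"travel":[0.2,0,0],"rotation":[0,0,0]}
    - {"claw":0.6,"travel":[0.2,0,0],"rotation":[0,0,0]}
    - {"claw":0.6,"travel":[0.2,0,0],"rotation":[0,0,0]}
    - {"claw":0.6,"travel":[0,0,-15],"rotation":[0,0,0]}
    - {"claw":0.6,"travel":[0,0,-50],"rotation":[0,0,0]}
    - {"claw":0.6,"travel":[-40,36,-100],"rotation":[0,0,0]}
    - {"claw":0.6,"travel":[-80,72,-120],"rotation":[0,0,0]}
    - {"claw":0.6,"travel":[-80,72,-120],"rotation":[0,0,0]}

```text
clock: 29.45
tcp_pos: [0.5759, 0.2535, 0.1509]
orientation: [0.002, -0.031, 1.0, 0.001]
ft_force: [-0.6, -0.9, -0.8]
gripper_width: 0.599
```

```bash
python3 - <<'E'
from h import *
import pickle
s=read_state(); f=grab_frame("wrist")[:,:,::-1]; c=grab_frame("scene")[:,:,::-1]; cv2.imwrite("pics/scene5.png",c); pickle.dump(s,open("w5.pkl","wb")); print(s["tcp_pos"],s["gripper_width"],s["ft_force"])
a=cv2.resize(f[20:260,110:510],None,fx=2,fy=1.45,interpolation=2)
cc=np.hstack([cv2.resize(c[115:215,335:460],None,fx=3.2,fy=2.5,interpolation=2),cv2.resize(c[60:360,100:500],(400,250),interpolation=cv2.INTER_AREA)])
cv2.imwrite("pics/w5v.png",np.vstack([a,cc]))
E
```

```text
[0.57592636 0.25354706 0.15093822] 0.5991441621642666 [-0.62985537 -0.94064427 -0.81395171]
```

View pics/w5v.png

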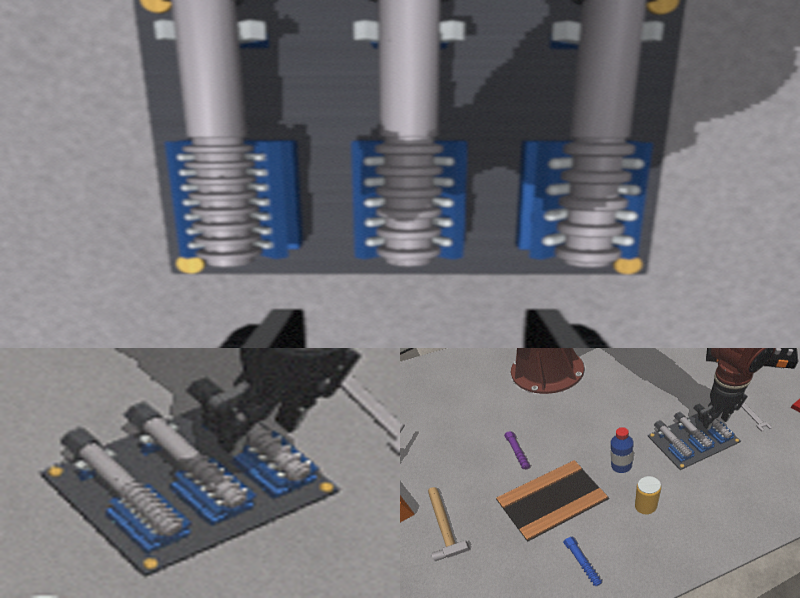

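```bash
python3 -c "
from rig import *
print(sign_off())"
```

```text
the job is handed in; nothing more can be done
None
```

All three screws are in their matching gauge rows, with thread on the teeth and hexagon out past the rest. I handed the job in at about 29.5 s of the 72 s limit; sign-off gave no verdict.

- **Placing:** I took the screws from the rack in the order medium, coarse, fine. The medium one lay end for end and was turned half round on the way. The purple and blue look-alikes were left alone.
- **Seating:** The last wrist picture shows every tooth between two crests in all three rows, and the three thread ends lined up. From the tool height at contact, the axes come out at about 44 mm for coarse and fine and 44.5 mm for medium. A thread riding on the tooth tips would be about 5 mm higher. I did not measure the tip heights separately.
- **Disagreement:** The gauge as the wrist camera measured it was 2–3 mm off sideways. I corrected it by feel while lowering the medium screw, and the coarse and fine screws then went straight in.
- **Forces:** Force readings, taken at the end of each move, stayed under about 12 N.
- **Bystanders:** The bottle, can, hammer and spanner look unmoved in the last scene picture. I judged that by eye only.

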